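# Put the three bottles away in the ring holders they fit

### The job

Put the three screw-capped bottles away: stand each one upright in the round grey ring holder that fits it (slimmest bottle in the narrowest, widest in the widest), down on the holder's floor. Carry them upright, set them down gently rather than dropping them, and leave the straight-sided ribbed can where it stands.

Things in the scene. Friction and masses are not known exactly. Their poses are not given: they have to be found in the camera images.
- bottle_small: Slimmest and lowest of the bottles: round white screw-cap bottle, 34 mm diameter, 65 mm tall, straight body from 4 to 42 mm height, then the shoulder; cap 24 mm wide from 56 mm up. 30 to 65 g, stands loose on the worktop. Origin: centre of its underside; z up along its axis.
- bottle_tall: Tallest of the bottles: round brown screw-cap bottle, 46 mm diameter, 95 mm tall, straight body from 5 to 62 mm height, then the shoulder; cap 30 mm wide from 80 mm up. 80 to 170 g, stands loose. Origin: centre of its underside; z up along its axis.
- jar_wide: Widest of the bottles: squat wide-mouthed amber bottle (jar) with a white screw cap and a paper band, 62 mm diameter, 80 mm tall, straight sides from 5 to 45 mm height, then the shoulder; cap 55 mm wide from 59 mm up. 100 to 210 g, stands loose. Origin: centre of its underside; z up along its axis.
- lens_can: Not a bottle: straight-sided can without a neck, ribbed, cream above and black below, 40 mm diameter, 61 mm tall, loose. It stands among the bottles and stays where it is. Origin: centre of its underside; z up along its axis.
- holder_narrow: Grey round ring holder with a black floor pad and a thin steel foot, fixed to the worktop; the narrowest of three that differ only in size: bore 46 mm, collar 56 mm outside, foot 66 mm. The collar's rim stands 22 mm above the worktop, the floor inside 6 mm. Origin: centre of its underside, on the worktop; z up. The three holders change places from start to start. For the slimmest bottle.
- holder_middle: Grey round ring holder with a black floor pad and a thin steel foot, fixed to the worktop; the middle one of three that differ only in size: bore 60 mm, collar 70 mm outside, foot 80 mm. The collar's rim stands 22 mm above the worktop, the floor inside 6 mm. Origin: centre of its underside, on the worktop; z up. The three holders change places from start to start. For the tall bottle.
- holder_wide: Grey round ring holder with a black floor pad and a thin steel foot, fixed to the worktop; the widest of three that differ only in size: bore 78 mm, collar 88 mm outside, foot 98 mm. The collar's rim stands 22 mm above the worktop, the floor inside 6 mm. Origin: centre of its underside, on the worktop; z up. The three holders change places from start to start. For the wide jar.
- manipulator_right: Black micromanipulator, fixed; hangs between bottles and holders over x 0.43 to 0.60, y -0.16 to 0.01, 90 to 370 mm up, thin rods behind it. Origin: a mere reference. A straight path bottles-holders hits it: pass on the robot's side (TCP 0.37 m from the base axis, 0.27 m up), turn to 0.55 rad right of ahead, and go out to and back from the holders there; or pass above.

How it is judged:
By the outcome, as a careful person would: the job done as asked, in the order asked, and still so for the second after the job is handed in, with the robot touching nothing.
It also fails if it takes over 120 s, if anything falls off the work surface, if the arm or the gripper's body presses on something with over 40 N, if the wrist force passes 120 N, or if a joint passes its speed limit or range.

### The arm

A 6-joint arm with a two-finger parallel gripper is mounted at the origin on a cart in front of the work surface, level with it; the furniture and walls round the work are solid. World frame = base frame: x ahead of the robot, y to its left, z up, the work surface at z = 0. Lengths are in mm, angles in rad, forces in N, time in s.
With the tool pointing down it reaches from about 350 to 975 mm from the base axis. Payload 7.1 kg.
Tool frame: the origin (TCP) lies between the finger pads, 19 mm behind the fingertips; this is the grasp point; z points along the fingers, y is the line along which they close (so a half turn about z gives the same grasp; the last joint's range is limited). The gripper opens to 88 mm and grips with 3 to 60 N. Pads are 20 mm wide; open, the fingers measure 115 mm over their backs; the gripper's body (75 mm by 178 mm) begins 61 mm behind the grasp point.
Start: joints at [1.157, 0.423, 1.63, -0, 1.089, -0.019], TCP at [240.357, 576.917, 241.375] pointing down, gripper open.
Joint ranges: [-3, 3], [-0.9, 2.11], [0.09, 2.58], [-1.31, 4.45], [0.11, 2.69], [-2.54, 2.54]. Speed limits (rad/s): [2.39, 2.39, 3.01, 3.14, 3.14, 3.14].

### API

Orientations are given as a rotation vector (axis times angle).
In Python, from workcell import get_obs, get_image, camera_model, close_job, look_for, outline_of, pinpoint gives the robot as it stands.
- The arm moves only by the shell command python3 -m jog 'ROWS'. ROWS is text: rows parted by semicolons, each of 7 numbers parted by spaces: the shift along the tool's x, y, z as a fraction of full scale, then the turn, a rotation vector about the tool's x, y, z as a fraction of full scale, then the closure, from -1 (fully open) to 1 (shut). A call has 1 to 8 rows; each row is the pose to reach, as a shift and turn from the pose commanded when the call began, along the tool's axes at that moment; what a row does not reach only later rows make up. Full scale, the value 1, is 0.2 m for a shift and 30 degrees for a turn. A row lasts 1/10 s, in which the tool goes at most 50 mm and 8.59 degrees, less where a joint would pass 70% of its speed; a pose out of reach is approached as far as the arm can. A call with a number of a shift or a turn outside -1 to 1 is refused whole. A call with a gripper value outside its range is refused whole. The fingers move at their own pace and stop on an object; the grip force is fixed at half the most. Time passes only in rows, so rows that repeat a pose let the fingers close. It gives the time, the measured TCP pose, the force, the opening and the grip force at its end, in the units of the state.
- get_obs(): the state, without advancing time (a new reading comes with each control period).
- get_image(name): name is "scene" or "top"; returns the picture (400x640x3 uint8, red, green, blue); there is no depth.
- camera_model(name): a dict with "fx", "fy", "cx", "cy" (pixels), "dist_coeffs" ([k1, k2, p1, p2, k3] as OpenCV has them; the pictures are not rectified), "origin" and "orientation" of the camera in the world. Camera axes: x right, y down, z forward; pixel columns grow to the right and rows downward; lengths in mm; the calibration is good to about 2 mm. A picture is of the moment at which its call begins. camera_model takes no time and is no camera call.
- close_job(): hands the job in; it is judged then, once.
Trained networks look in the newest picture that a camera, given by its name, has taken for a name from the list of things; names that differ only in an ending like _2 or _b are one class to them, and where a whole thing is asked for, a point or a joint stands for the part that bears it (a point fixed in the world has none). Each returns a list of dicts, best first, with "confidence" (0 to 1); they miss things now and then, are a little off and sometimes report something else, mostly with a low value. They report only what shows in the picture. A call takes as long as a camera call.
- look_for(target, camera): "xyz" ([x, y, z] in mm, in the coordinates of the camera as it stood for that picture, good to about 4 mm: the middle of the surface that is visible of it).
- outline_of(target, camera): "mask" (400x640 bool, what is visible of it).
- pinpoint(target, camera): "xyz" ([x, y, z] in mm, in the coordinates of the camera as it stood for that picture, good to about 4 mm: a listed point, or the origin of a listed thing).
The state is a dict: "t": time; "qpos": joint angles; "qvel": joint speeds; "joint_torque": joint torques, N m; "ee_pos": TCP position; "orientation": TCP orientation; "ft_force": force on the tool from outside, world axes, zero at the start; "moment": the same for the moment, N m; "width": finger opening in mm; "grasp_force": force on a finger pad.
Only numpy, scipy, OpenCV 4.12 (cv2) and the standard library are available. Lean on these libraries where they do the work, as an engineer would, in place of code of your own. Each camera call takes 0.05 s, during which the arm holds its last target. There are 200 camera calls.

## Working session

There is one attempt and no reset: what is moved stays moved. The work goes in short steps, Python scripts to look and compute and a shell command to move; the robot and the scene stay as the last step left them, time stands still between calls to the robot, and variables do not carry over. Pictures are saved under pics/ and viewed, at most 14 in all, crops included, and the job is handed in when it is done.

```bash
ls; mkdir -p pics; cat > h.py <<'E'
import numpy as np, cv2
from workcell import *
from scipy.spatial.transform import Rotation as R
def cam(c):
    m=camera_model(c); o=np.array(m["origin"],float); q=np.array(m["orientation"],float)
    r=R.from_rotvec(q).as_matrix() if q.size==3 else (q if q.shape==(3,3) else None)
    return m,o,r
def world(c,p):
    m,o,r=cam(c); return o+r@np.array(p)
def pix2z(c,uv,z):
    m,o,r=cam(c); K=np.array([[m["fx"],0,m["cx"]],[0,m["fy"],m["cy"]],[0,0,1]])
    n=cv2.undistortPoints(np.array([[uv]],float),K,np.array(m["dist_coeffs"]))[0,0]
    d=r@np.array([n[0],n[1],1]); return o+d*(z-o[2])/d[2]
def proj(c,p):
    m,o,r=cam(c); K=np.array([[m["fx"],0,m["cx"]],[0,m["fy"],m["cy"]],[0,0,1]])
    return cv2.projectPoints((r.T@(np.array(p,float)-o)).reshape(1,1,3),np.zeros(3),np.zeros(3),K,np.array(m["dist_coeffs"]))[0].ravel()
E
python3 - <<'E'
from h import *
np.set_printoptions(precision=1,suppress=True)
for c in("scene","top"):
    print(camera_model(c)); cv2.imwrite(f"pics/{c}0.png",get_image(c)[...,::-1])
    for t in "bottle_small bottle_tall jar_wide lens_can holder_narrow holder_middle holder_wide".split():
        print(c,t,[(round(d["confidence"],2),world(c,d["xyz"])) for d in pinpoint(t,c)[:3]])
print(get_obs())
E
```

```text
pics
{'fx': 374.3610609115492, 'fy': 374.3610609115492, 'cx': 315.8172905600115, 'cy': 200.08999219635413, 'dist_coeffs': array([-0.1,  0. ,  0. ,  0. ,  0. ]), 'origin': array([ 279.6, -547.7,  738. ]), 'orientation': array([-2.4,  0.5, -0.2])}
scene bottle_small [(0.58, array([474.7, 198. ,   4.4])), (0.53, array([509.4, 117.6,   0.3]))]
scene bottle_tall [(0.9, array([443.2, 305.8,  -1.4]))]
scene jar_wide [(0.68, array([444.4,  26.3,   2.7]))]
scene lens_can [(0.76, array([509. , 117.8,  -2.3]))]
scene holder_narrow [(0.75, array([ 606.9, -254.5,    0.7]))]
scene holder_middle [(0.83, array([ 431.5, -236.3,   -1.8]))]
scene holder_wide [(0.86, array([ 525. , -326.4,    1.7]))]
{'fx': 418.2196176645495, 'fy': 418.2196176645495, 'cx': 316.26693629316475, 'cy': 192.07288784268147, 'dist_coeffs': array([-0.,  0.,  0.,  0.,  0.]), 'origin': array([ 442.4,  -25.4, 1295. ]), 'orientation': array([-2.2,  2.2, -0.1])}
top bottle_small [(0.51, array([478. , 194.4,  -1.8]))]
top bottle_tall [(0.6, array([441.1, 299.8,  -2.2]))]
top jar_wide [(0.66, array([451. ,  23.4,  -1.2]))]
top lens_can [(0.63, array([506. , 114.9,  -0.5]))]
top holder_narrow [(0.79, array([ 609.8, -262.6,   -0.3]))]
top holder_middle [(0.84, array([ 431.9, -242. ,    0.3]))]
top holder_wide [(0.97, array([ 521.4, -326.2,   -0. ]))]
{'t': 0.8, 'qpos': array([ 1.2,  0.4,  1.6, -0. ,  1.1, -0. ]), 'qvel': array([ 0.,  0.,  0., -0., -0.,  0.]), 'joint_torque': array([ -0. , -54.5, -27.4,   0.1,   0. ,  -0. ]), 'ee_pos': array([240.4, 576.9, 241.4]), 'orientation': array([0.6, 3.1, 0. ]), 'ft_force': array([1. , 0.1, 0.2]), 'moment': array([ 0., -0., -0.]), 'grasp_force': 0.0, 'width': 87.58189151843455}
```

View pics/scene0.png

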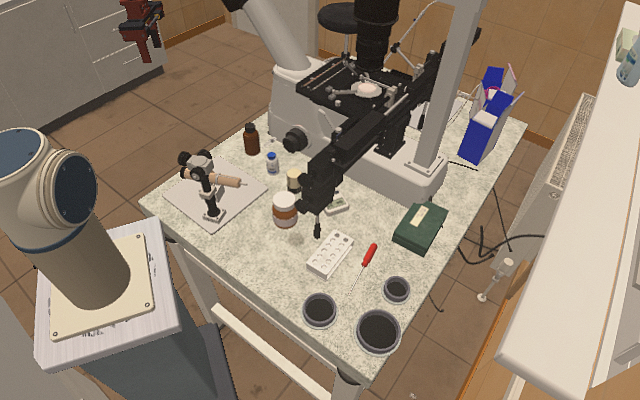

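View pics/top0.png

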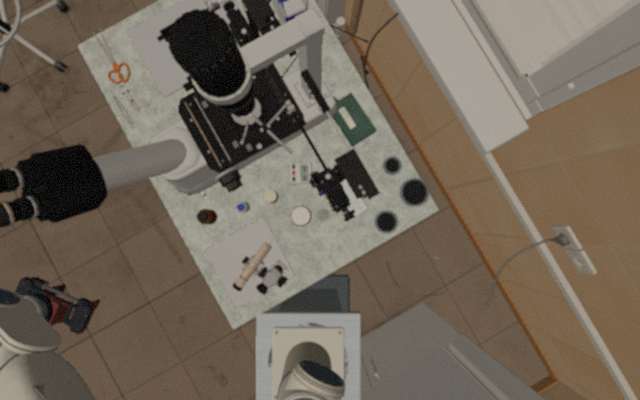

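```bash
cat >> h.py <<'E'
from scipy.optimize import minimize
P=dict(bottle_small=[(0,17),(42,17),(56,12),(65,12)],bottle_tall=[(0,23),(62,23),(80,15),(95,15)],jar_wide=[(0,31),(45,31),(59,27.5),(80,27.5)],lens_can=[(0,20),(61,20)],
 holder_narrow=[(0,33),(2,33),(2,28),(22,28)],holder_middle=[(0,40),(2,40),(2,35),(22,35)],holder_wide=[(0,49),(2,49),(2,44),(22,44)])
def sil(c,t,x,y,z0=0):
    a=np.linspace(0,2*np.pi,40); im=np.zeros((400,640),np.uint8); pr=P[t]
    ring=lambda h,r:np.array([proj(c,[x+r*np.cos(b),y+r*np.sin(b),z0+h]) for b in a])
    rs=[ring(*q) for q in pr]
    for A,B in zip(rs[:-1],rs[1:]):
        hh=cv2.convexHull(np.vstack([A,B]).astype(np.float32)); cv2.fillConvexPoly(im,np.round(hh*16).astype(np.int32),1,cv2.LINE_8,4)
    return im>0
def fit(c,t,x,y,mask,z0=0):
    ys,xs=np.nonzero(mask); 
    def f(p):
        s=sil(c,t,*p,z0); return -(s&mask).sum()/max(1,(s|mask).sum())
    r=minimize(f,[x,y],method="Nelder-Mead",options=dict(initial_simplex=[[x-6,y-5],[x+8,y-3],[x,y+8]],xatol=.3,fatol=1e-4,maxiter=60))
    return r.x,-r.fun
E
python3 - <<'E'
from h import *
np.set_printoptions(precision=1,suppress=True)
g=dict(bottle_small=(476,196),bottle_tall=(442,303),jar_wide=(448,25),lens_can=(507.5,116),holder_narrow=(608,-258),holder_middle=(432,-239),holder_wide=(523,-326))
for c in("scene","top"):
    img=get_image(c)
    for t,p in g.items():
        for d in outline_of(t,c)[:2]:
            x,i=fit(c,t,*p,d["mask"]); print(c,t,round(d["confidence"],2),d["mask"].sum(),x,round(i,2))
    if c=="scene":
        cv2.imwrite("pics/s1.png",cv2.resize(img[100:350,140:440,::-1],None,fx=2.4,fy=2.4,interpolation=cv2.INTER_CUBIC))
    else: cv2.imwrite("pics/t1.png",cv2.resize(img[130:310,180:440,::-1],None,fx=3,fy=3,interpolation=cv2.INTER_CUBIC))
o=get_obs(); print(R.from_rotvec(o["orientation"]).as_matrix())
for c,u in (("scene",(292,140)),("scene",(240,183)),("scene",(317,233)),("top",(232,185)),("top",(270,245)),("top",(350,215))): print(c,u,[pix2z(c,u,z) for z in (30,100,150)])
E
```

```text
Traceback (most recent call last):
  File "h.py", line 31, in fit
    r=minimize(f,[x,y],method="Nelder-Mead",options=dict(initial_simplex=[[x-6,y-5],[x+8,y-3],[x,y+8]],xatol=.3,fatol=1e-4,maxiter=60))
  File "h.py", line 30, in f
    s=sil(c,t,*p,z0); return -(s&mask).sum()/max(1,(s|mask).sum())
  File "h.py", line 23, in sil
    rs=[ring(*q) for q in pr]
        ~~~~^^^^
  File "h.py", line 22, in <lambda>
    ring=lambda h,r:np.array([proj(c,[x+r*np.cos(b),y+r*np.sin(b),z0+h]) for b in a])
                              ~~~~^^^^^^^^^^^^^^^^^^^^^^^^^^^^^^^^^^^^^^
  File "h.py", line 15, in proj
    m,o,r=cam(c); K=np.array([[m["fx"],0,m["cx"]],[0,m["fy"],m["cy"]],[0,0,1]])
          ~~~^^^
  File "h.py", line 5, in cam
    m=camera_model(c); o=np.array(m["origin"],float); q=np.array(m["orientation"],float)
ValueError: time passes only in moves, steps and waits
```

```bash
sed -i 's/^def cam(c):/from functools import lru_cache\n@lru_cache\ndef cam(c):/' h.py
python3 - <<'E'
from h import *
np.set_printoptions(precision=1,suppress=True)
g=dict(bottle_small=(476,196),bottle_tall=(442,303),jar_wide=(448,25),lens_can=(507.5,116),holder_narrow=(608,-258),holder_middle=(432,-239),holder_wide=(523,-326))
for c in("scene","top"):
    img=get_image(c)
    for t,p in g.items():
        for d in outline_of(t,c)[:2]:
            x,i=fit(c,t,*p,np.array(d["mask"])>0); print(c,t,round(d["confidence"],2),d["mask"].sum(),x,round(i,2))
    if c=="scene":
        cv2.imwrite("pics/s1.png",cv2.resize(img[100:350,140:440,::-1],None,fx=2.4,fy=2.4,interpolation=cv2.INTER_CUBIC))
    else: cv2.imwrite("pics/t1.png",cv2.resize(img[130:310,180:440,::-1],None,fx=3,fy=3,interpolation=cv2.INTER_CUBIC))
o=get_obs(); print(R.from_rotvec(o["orientation"]).as_matrix())
for c,u in (("scene",(292,140)),("scene",(240,183)),("scene",(317,233)),("top",(232,185)),("top",(270,245)),("top",(350,215))): print(c,u,[pix2z(c,u,z) for z in (30,100,150)])
E
```

```text
scene bottle_small 0.54 226 [473.7 199.3] 0.78
scene bottle_tall 0.57 454 [447.4 304.8] 0.89
scene jar_wide 0.67 826 [448.   23.2] 0.9
scene lens_can 0.73 1103 [501.5 111. ] -0.0
scene lens_can 0.52 303 [504.1 115. ] 0.76
scene holder_narrow 0.62 672 [ 605.4 -257.2] 0.9
scene holder_middle 0.69 1072 [ 431.4 -235.2] 0.91
scene holder_wide 0.73 1781 [ 522.3 -325.9] 0.94
top bottle_tall 0.66 282 [445.1 303.9] 0.96
top jar_wide 0.8 335 [447.7  20.7] 0.92
top jar_wide 0.38 471 [442.  20.] -0.0
top lens_can 0.61 155 [506.  114.2] 0.83
top holder_narrow 0.54 360 [ 603.  -260.9] 0.94
top holder_middle 0.92 485 [ 427.9 -237.2] 0.86
top holder_middle 0.37 344 [ 426. -244.] -0.0
top holder_wide 0.95 812 [ 519.9 -328.6] 0.96
[[-0.9  0.4  0. ]
 [ 0.4  0.9  0. ]
 [ 0.   0.  -1. ]]
scene (292, 140) [array([561.3, 276.6,  30. ]), array([533.5, 195.1, 100. ]), array([513.6, 136.9, 150. ])]
scene (240, 183) [array([372.3, 160. ,  30. ]), array([363.2,  90.1, 100. ]), array([356.6,  40.1, 150. ])]
scene (317, 233) [array([497.7, -66.5,  30. ]), array([ 476.2, -114.1,  100. ]), array([ 460.8, -148. ,  150. ])]
top (232, 185) [array([540.6, 231. ,  30. ]), array([535.2, 216.8, 100. ]), array([531.3, 206.7, 150. ])]
top (270, 245) [array([359.8, 114. ,  30. ]), array([364.4, 106.3, 100. ]), array([367.7, 100.7, 150. ])]
top (350, 215) [array([ 450.5, -126.9,   30. ]), array([ 450.1, -121.3,  100. ]), array([ 449.7, -117.3,  150. ])]
```

View pics/s1.png

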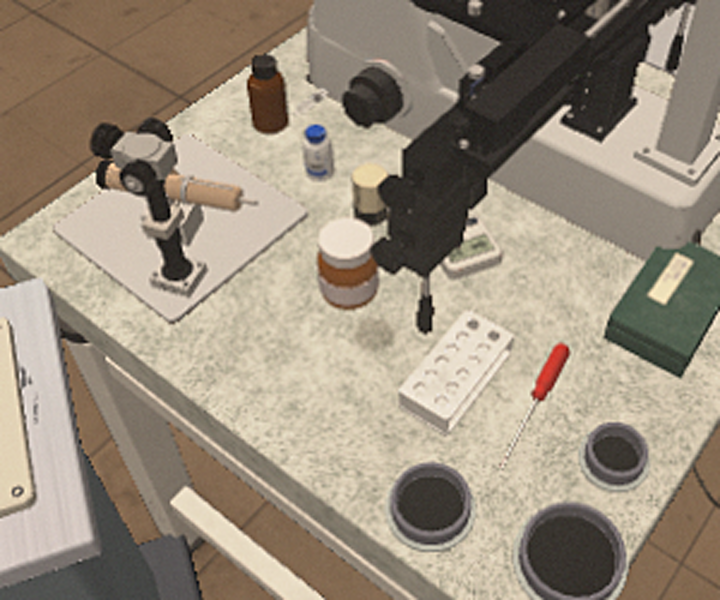

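View pics/t1.png

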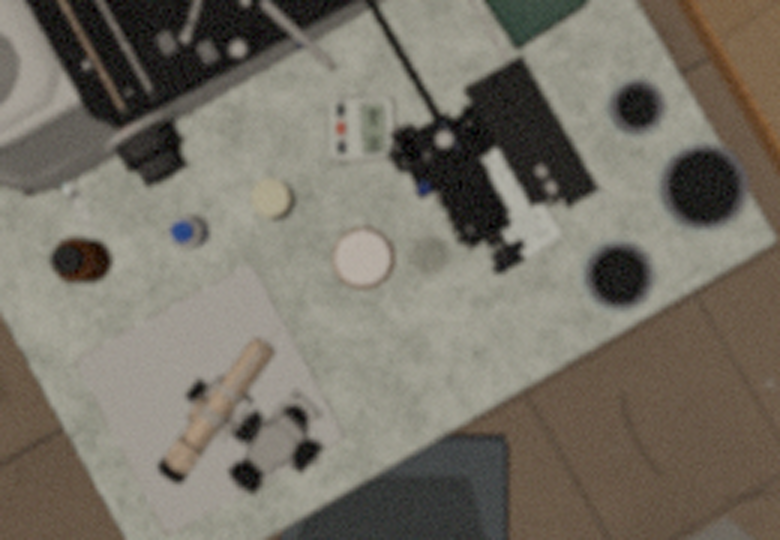

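```bash
cat >> h.py <<'E'
def tri(a,b):
    A=[];B=[]
    for c,u in(("scene",a),("top",b)):
        o=cam(c)[1]; d=pix2z(c,u,0)-o; d/=np.linalg.norm(d); M=np.eye(3)-np.outer(d,d); A.append(M);B.append(M@o)
    A=np.vstack(A);B=np.hstack(B); x,r,_,_=np.linalg.lstsq(A,B,rcond=None); return x,r
E
python3 - <<'E'
from h import *
np.set_printoptions(precision=0,suppress=True)
s=lambda x,y:(140+x/2.4,100+y/2.4); t=lambda x,y:(180+x/3,130+y/3)
for n,a,b in [("knob front",s(362,98),t(155,178)),("knob right",s(385,75),t(183,160)),("tube base",(300,68),(187,155)),("ocular",(235,0),(100,185)),
 ("left manip grey",s(145,148),t(275,445)),("pink tip",s(238,197),t(265,345)),("manip foot knob",s(387,255),t(400,140)),("manip body corner",s(430,265),t(470,240)),("manip knob2",s(400,190),t(425,185)),("rod",s(425,315),t(505,255))]:
    print(n,*tri(a,b))
E
```

```text
knob front [531. 220.  79.] [100.]
knob right [545. 182. 135.] [122.]
tube base [600. 304. 241.] [0.]
ocular [497. 455. 380.] [535.]
left manip grey [286.  90. 194.] [8.]
pink tip [364. 113.  81.] [1.]
manip foot knob [524.  -6.  60.] [3247.]
manip body corner [476. -87. 143.] [393.]
manip knob2 [499. -35. 181.] [371.]
rod [ 461. -119.  120.] [278.]
```

```bash
cat >> h.py <<'E'
def go(x,y,z,az=None,p0=None):
    "tool-frame fractions from the pose now (tool down) to x,y,z with closing azimuth az (deg)"
    o=get_obs(); M=R.from_rotvec(o["orientation"]).as_matrix(); p=np.array(o["ee_pos"])
    s=M.T@(np.array([x,y,z])-p)/200
    yaw=np.degrees(np.arctan2(M[1,1],M[0,1])); T=M
    if az is not None:
        a=np.radians(az); Y=[np.cos(a),np.sin(a),0]; Z=[0,0,-1]; T=np.array([np.cross(Y,Z),Y,Z]).T
    rv=np.degrees(R.from_matrix(M.T@T).as_rotvec())/30
    print("shift",s.round(3),"turn",rv.round(3),"now",p.round(1),"az",round(yaw,1),"q",np.round(o["qpos"],2))
E
python3 -c "
from h import *
go(330,430,241,90); go(446,304,260,90)"
```

```text
shift [-0.696 -0.506  0.002] turn [ 0.     0.    -0.754] now [240.4 576.9 241.4] az 67.4 q [ 1.16  0.42  1.63  0.    1.09 -0.02]
shift [-1.474 -0.864 -0.093] turn [ 0.     0.    -0.754] now [240.4 576.9 241.4] az 67.4 q [ 1.16  0.42  1.63  0.    1.09 -0.02]
```

```bash
python3 -m jog '-0.7 -0.5 0 0 0 -0.755 -1; -0.7 -0.5 0 0 0 -0.755 -1; -0.7 -0.5 0 0 0 -0.755 -1; -0.7 -0.5 0 0 0 -0.755 -1; -0.7 -0.5 0 0 0 -0.755 -1; -0.7 -0.5 0 0 0 -0.755 -1'; python3 -c "
from h import *
go(446,304,150,90)
for c in ('top','scene'):
  get_image(c)
  for t,p in dict(bottle_small=(475,198),bottle_tall=(446,304)).items():
    for d in outline_of(t,c)[:1]: print(c,t,d['confidence'],fit(c,t,*p,d['mask']))
    for d in pinpoint(t,c)[:1]: print(world(c,d['xyz']))
"
```

```text
t: 2.3
ee_pos: [331.4, 431.1, 241.7]
orientation: [0.002, 3.141, 0.001]
ft_force: [1.1, 1.3, 0.7]
width: 87.9
grasp_force: 0.0
shift [-0.574 -0.635  0.458] turn [ 0.002  0.    -0.002] now [331.4 431.1 241.7] az 89.9 q [ 0.89  0.3   1.81  0.    1.03 -0.68]
top bottle_small 0.45 (array([474.67599297, 198.87228298]), np.float64(0.9172413793103448))
[474.34533928 195.22421742  -4.92208553]
top bottle_tall 0.58 (array([444.49041748, 305.93637085]), np.float64(0.9437086092715232))
[ 4.42776432e+02  2.99455329e+02 -1.96669136e-01]
scene bottle_small 0.59 (array([473.17228699, 198.75206757]), np.float64(0.9072164948453608))
[473.19671187 199.66337093   1.92790138]
scene bottle_tall 0.78 (array([448.97005081, 309.98290443]), np.float64(0.83399209486166))
[447.45234703 304.75740172  -3.45841181]
```

```bash
python3 -m jog '-0.573 -0.63 0.45 0 0 0 -1; -0.573 -0.63 0.45 0 0 0 -1; -0.573 -0.63 0.45 0 0 0 -1; -0.573 -0.63 0.45 0 0 0 -1; -0.573 -0.63 0.45 0 0 0 -1; -0.573 -0.63 0.45 0 0 0 -1'; python3 -c "
from h import *
go(446,305,47,90)
for c in ('top','scene'): cv2.imwrite(f'pics/{c}2.png',cv2.resize(get_image(c)[100:300,140:400,::-1],None,fx=3,fy=3))"
```

```text
t: 3.4
ee_pos: [446.0, 304.3, 151.0]
orientation: [-0.003, -3.141, 0.001]
ft_force: [0.6, 0.2, 0.2]
width: 87.8
grasp_force: 0.0
shift [-0.     0.004  0.52 ] turn [-0.001 -0.002 -0.003] now [446.  304.3 151. ] az 89.9 q [ 0.58  0.43  1.88  0.    0.84 -0.99]
```

View pics/scene2.png

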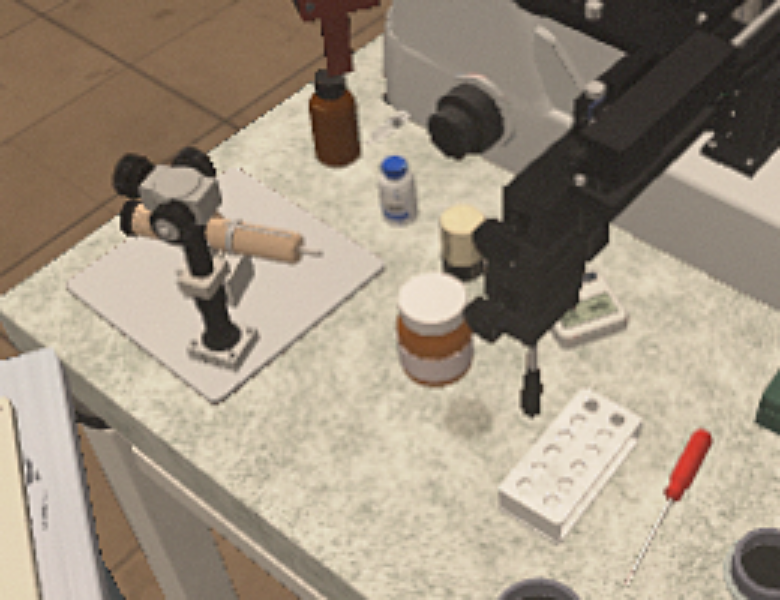

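```bash
python3 -m jog '0 0.004 0.2 0 0 0 -1; 0 0.004 0.35 0 0 0 -1; 0 0.004 0.45 0 0 0 -1; 0 0.004 0.52 0 0 0 -1; 0 0.004 0.52 0 0 0 -1'; python3 -m jog '0 0 0 0 0 0 1; 0 0 0 0 0 0 1; 0 0 0 0 0 0 1; 0 0 0 0 0 0 1; 0 0 0 0 0 0 1; 0 0 0 0 0 0 1'
```

```text
t: 4.0
ee_pos: [444.7, 306.1, 46.5]
orientation: [0.003, -3.14, 0.002]
ft_force: [1.0, 0.3, 0.2]
width: 87.5
grasp_force: 0.0
t: 4.6
ee_pos: [445.9, 305.5, 47.7]
orientation: [-0.001, 3.141, -0.0]
ft_force: [0.5, -1.0, 5.7]
width: 44.4
grasp_force: 29.9
```

```bash
python3 -m jog '0 0 -0.1 0 0 0 1; 0 0 -0.25 0 0 0 1; 0 0 -0.45 0 0 0 1; 0 0 -0.7 0 0 0 1; 0.1 -0.1 -0.95 0 0 0 1; 0.25 -0.2 -1 0 0 0 1; 0.35 -0.3 -1 0 0 0 1; 0.35 -0.3 -1 0 0 0 1'; python3 -c "
from h import *
go(330,190,287); go(370,0,287)"
```

```text
t: 5.4
ee_pos: [373.0, 243.4, 247.6]
orientation: [0.0, -3.14, 0.001]
ft_force: [0.3, 0.1, -1.6]
width: 45.2
grasp_force: 29.8
shift [ 0.215 -0.267 -0.196] turn [0. 0. 0.] now [373.  243.4 247.6] az 90.0 q [ 0.55  0.15  2.   -0.    0.99 -1.02]
shift [ 0.016 -1.217 -0.196] turn [0. 0. 0.] now [373.  243.4 247.6] az 90.0 q [ 0.55  0.15  2.   -0.    0.99 -1.02]
```

```bash
python3 -m jog '0 -0.1 -0.1 0 0 0 1; 0 -0.25 -0.2 0 0 0 1; 0 -0.42 -0.2 0 0 0 1; 0 -0.6 -0.2 0 0 0 1; 0 -0.78 -0.2 0 0 0 1; 0 -0.92 -0.2 0 0 0 1; 0 -1 -0.2 0 0 0 1; 0 -1 -0.2 0 0 0 1'; python3 -c "
from h import *
go(315,-193,287); go(430,-236,287)"
```

```text
t: 6.2
ee_pos: [376.3, 44.3, 287.2]
orientation: [-0.004, -3.141, 0.0]
ft_force: [-0.2, 0.8, -1.2]
width: 45.0
grasp_force: 29.8
shift [ 0.304 -1.187  0.002] turn [0. 0. 0.] now [376.3  44.3 287.2] az 89.9 q [ 0.09 -0.02  2.08 -0.    1.08 -1.48]
shift [-2.720e-01 -1.401e+00  1.000e-03] turn [0. 0. 0.] now [376.3  44.3 287.2] az 89.9 q [ 0.09 -0.02  2.08 -0.    1.08 -1.48]
```

```bash
python3 -m jog '0.02 -0.12 0 0 0 0 1; 0.04 -0.28 0 0 0 0 1; 0.07 -0.45 0 0 0 0 1; 0.1 -0.62 0 0 0 0 1; 0.14 -0.78 0 0 0 0 1; 0.18 -0.91 0 0 0 0 1; 0.2 -1 0 0 0 0 1; 0.2 -1 0 0 0 0 1'; python3 -c "
from h import *
go(430,-236,287)
for c in ('top','scene'):
  get_image(c)
  for t,p in dict(holder_middle=(430,-237)).items():
    for d in outline_of(t,c)[:2]: print(c,t,d['confidence'],fit(c,t,*p,d['mask']))
  for d in outline_of('bottle_tall',c)[:1]: print(c,d['confidence'],fit(c,'bottle_tall',336,-155,d['mask'],240))
"
```

```text
t: 7.0
ee_pos: [336.5, -155.4, 287.3]
orientation: [0.003, 3.142, -0.0]
ft_force: [1.2, 0.3, -0.9]
width: 45.1
grasp_force: 29.8
shift [-0.468 -0.402  0.002] turn [0. 0. 0.] now [ 336.5 -155.4  287.3] az 89.9 q [-0.46 -0.04  2.1   0.    1.08 -2.03]
top holder_middle 0.94 (array([ 429.42015934, -238.3242768 ]), np.float64(0.9524647887323944))
scene holder_middle 0.96 (array([ 430.26403809, -236.61456299]), np.float64(0.9300168634064081))
scene 0.7 (array([ 336.25622559, -151.30426025]), np.float64(0.1294672960215779))
```

```bash
python3 -m jog '-0.01 -0.1 0 0 0 0.1 1; -0.02 -0.22 0 0 0 0.35 1; -0.02 -0.34 0 0 0 0.6 1; -0.02 -0.4 0 0 0 0.85 1; -0.02 -0.4 0 0 0 1 1; -0.02 -0.4 0 0 0 1 1' >/dev/null; python3 -m jog '0 0 0 0 0 0.25 1; 0 0 0 0 0 0.5 1; 0 0 0 0 0 0.75 1; 0 0 0 0 0 1 1; 0 0 0 0 0 1 1' >/dev/null;  python3 -m jog '0 0 0 0 0 0.25 1; 0 0 0 0 0 0.5 1; 0 0 0 0 0 0.75 1; 0 0 0 0 0 1 1; 0 0 0 0 0 1 1'; python3 -c "
from h import *
go(430,-237,150,0)"
```

```text
t: 8.9
ee_pos: [340.2, -234.0, 287.4]
orientation: [2.216, 2.227, 0.0]
ft_force: [0.6, 0.7, -0.8]
width: 44.8
grasp_force: 29.8
shift [-0.017  0.449  0.687] turn [ 0.    -0.     0.009] now [ 340.2 -234.   287.4] az 0.3 q [-0.63  0.04  2.02  0.    1.08 -0.64]
```

```bash
python3 -m jog '0 0.08 0 0 0 0 1; -0.01 0.2 0.05 0 0 0 1; -0.015 0.34 0.2 0 0 0 1; -0.015 0.43 0.36 0 0 0 1; -0.015 0.449 0.52 0 0 0 1; -0.015 0.449 0.64 0 0 0 1; -0.015 0.449 0.685 0 0 0 1; -0.015 0.449 0.685 0 0 0 1'; python3 -c "
from h import *
go(430,-237,53,0)
c='scene'; I=get_image(c).copy()
for p,z in (((430,-237),22),((430,-237),103)):
  for r in ((30,35) if z==22 else (23,)):
    for b in np.linspace(0,6.28,60):
      u=proj(c,[p[0]+r*np.cos(b),p[1]+r*np.sin(b),z]); I[int(round(u[1])),int(round(u[0]))]=(255,0,0) if z==22 else (0,255,0)
cv2.imwrite('pics/s3.png',cv2.resize(I[200:360,240:440,::-1],None,fx=3.5,fy=3.5,interpolation=cv2.INTER_NEAREST))"
```

```text
t: 9.7
ee_pos: [430.0, -236.9, 149.3]
orientation: [-2.216, -2.224, 0.001]
ft_force: [-0.4, 0.4, -1.4]
width: 44.7
grasp_force: 29.8
shift [-0.001  0.001  0.481] turn [-0.004 -0.002  0.007] now [ 430.  -236.9  149.3] az 0.2 q [-0.53  0.37  1.99  0.    0.79 -0.53]
```

View pics/s3.png

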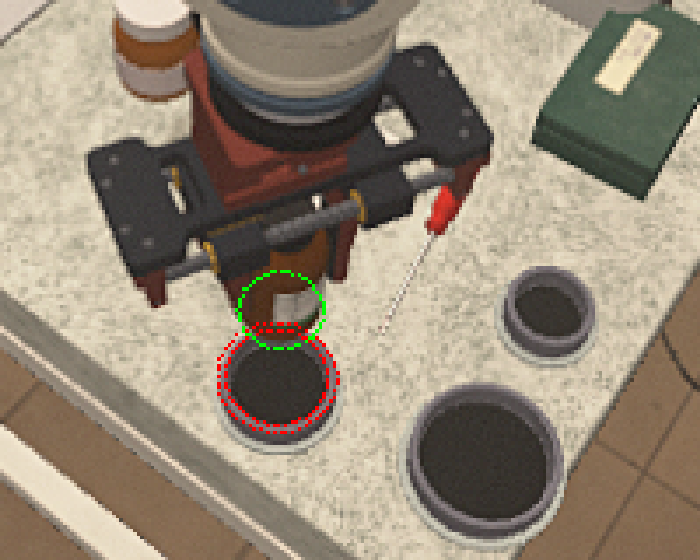

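```bash
python3 -m jog '0 0 0.1 0 0 0 1; 0 0 0.2 0 0 0 1; 0 0 0.3 0 0 0 1; 0 0 0.38 0 0 0 1; 0 0 0.43 0 0 0 1; 0 0 0.455 0 0 0 1; 0 0 0.465 0 0 0 1; 0 0 0.465 0 0 0 1';  python3 -m jog '0 0 0.006 0 0 0 1; 0 0 0.012 0 0 0 1; 0 0 0.016 0 0 0 1; 0 0 0.016 0 0 0 1'
```

```text
t: 10.55
ee_pos: [430.3, -237.7, 57.9]
orientation: [2.22, 2.222, 0.0]
ft_force: [-0.4, 0.2, -0.9]
width: 44.7
grasp_force: 29.8
t: 10.95
ee_pos: [429.9, -237.4, 54.2]
orientation: [2.221, 2.222, -0.0]
ft_force: [-0.3, 0.3, -1.0]
width: 44.7
grasp_force: 29.8
```

```bash
python3 -m jog '0 0 0.003 0 0 0 1; 0 0 0.006 0 0 0 1; 0 0 0.006 0 0 0 1'; python3 -m jog '0 0 0.002 0 0 0 1; 0 0 0.004 0 0 0 1; 0 0 0.004 0 0 0 1'
```

```text
t: 11.25
ee_pos: [430.0, -237.5, 53.7]
orientation: [2.221, 2.222, 0.0]
ft_force: [-2.6, 0.8, 9.3]
width: 44.7
grasp_force: 29.9
t: 11.55
ee_pos: [430.0, -237.5, 53.6]
orientation: [2.22, 2.222, 0.0]
ft_force: [-3.9, 2.8, 19.4]
width: 45.0
grasp_force: 30.0
```

```bash
python3 -m jog '0 0 -0.004 0 0 0 1; 0 0 -0.006 0 0 0 1; 0 0 -0.006 0 0 0 1'; python3 -m jog '0 0 0 0 0 0 -0.3; 0 0 0 0 0 0 -0.3; 0 0 0 0 0 0 -0.3;0 0 0 0 0 0 -0.3;0 0 0 0 0 0 -0.3'
```

```text
t: 11.85
ee_pos: [430.0, -237.5, 53.6]
orientation: [2.221, 2.222, 0.0]
ft_force: [-2.0, 0.7, 7.9]
width: 45.0
grasp_force: 29.9
t: 12.35
ee_pos: [429.8, -237.4, 53.3]
orientation: [-2.221, -2.222, 0.0]
ft_force: [-0.7, -0.3, -0.1]
width: 56.9
grasp_force: 0.0
```

```bash
python3 -m jog '0 0 -0.05 0 0 0 -0.4; 0 0 -0.15 0 0 0 -0.5; 0 0 -0.35 0 0 0 -0.7; 0 0 -0.6 0 0 0 -1; 0 0 -0.85 0 0 0 -1; 0 0 -1 0 0 0 -1; 0 0 -1 0 0 0 -1'; python3 -m jog '0 -0.15 -0.15 0 0 0 -1; 0 -0.35 -0.17 0 0 0 -1; 0 -0.45 -0.17 0 0 0 -1; 0 -0.45 -0.17 0 0 0 -1'; python3 -c "
from h import *
for c in ('top','scene'):
  I=get_image(c)
  for d in outline_of('bottle_tall',c)[:1]: print(c,d['confidence'],fit(c,'bottle_tall',430,-237,d['mask'],6))
cv2.imwrite('pics/s4.png',cv2.resize(I[230:360,240:440,::-1],None,fx=3,fy=3))"
```

```text
t: 13.05
ee_pos: [432.1, -238.6, 258.7]
orientation: [2.214, 2.216, 0.004]
ft_force: [0.2, -0.8, -0.4]
width: 87.9
grasp_force: 0.0
t: 13.45
ee_pos: [337.3, -236.7, 286.9]
orientation: [-2.221, -2.219, 0.001]
ft_force: [-0.7, 0.6, -0.2]
width: 88.0
grasp_force: 0.0
top 0.56 (array([ 429.85501099, -236.49929047]), np.float64(0.8773946360153256))
scene 0.65 (array([ 431.28467013, -234.40204053]), np.float64(0.914249684741488))
```

View pics/s4.png

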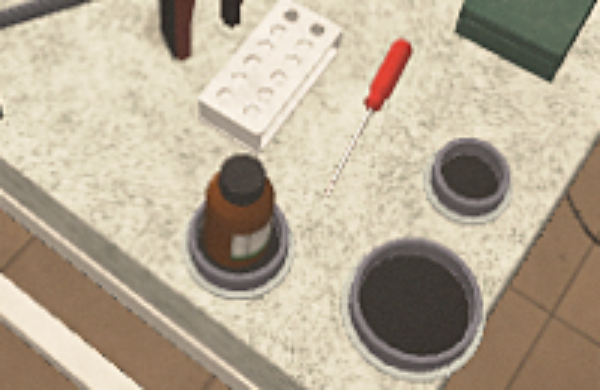

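The tall bottle stands upright in the middle holder, around crop pixel (238,215). I'll go back for the small one.

```bash
for i in 1; do python3 -m jog '0 0 0 0 0 -0.28 -1; 0 0 0 0 0 -0.56 -1; 0 0 0 0 0 -0.84 -1; 0 0 0 0 0 -1 -1; 0 0 0 0 0 -1 -1'; python3 -m jog '0 0 0 0 0 -0.28 -1; 0 0 0 0 0 -0.56 -1; 0 0 0 0 0 -0.84 -1; 0 0 0 0 0 -1 -1; 0 0 0 0 0 -1 -1' ; python3 -m jog '0 0 0 0 0 -0.28 -1; 0 0 0 0 0 -0.56 -1; 0 0 0 0 0 -0.84 -1; 0 0 0 0 0 -1 -1; 0 0 0 0 0 -1 -1'; done | grep pos; python3 -m jog '0 0.25 0 0 0 0 -1; 0 0.5 0 0 0 0 -1; -0.05 0.75 0 0 0 0 -1; -0.1 1 0 0 0 0 -1; -0.1 1 0 0 0 0 -1'; python3 -c "
from h import *
go(370,40,287,90)"
```

```text
ee_pos: [340.7, -237.4, 287.0]
ee_pos: [340.4, -237.4, 287.1]
ee_pos: [340.2, -237.4, 287.3]
t: 15.65
ee_pos: [360.5, -32.6, 287.6]
orientation: [-0.005, 3.141, 0.002]
ft_force: [-0.4, -0.2, 0.5]
width: 87.6
grasp_force: 0.0
shift [-0.049  0.363  0.003] turn [0.002 0.001 0.006] now [360.5 -32.6 287.6] az 90.2 q [-0.12 -0.05  2.11  0.    1.08 -1.7 ]
```

```bash
python3 -m jog '0 0.2 0 0 0 0 -1; -0.02 0.42 0 0 0 -0.1 -1; -0.03 0.65 0 0 0 -0.25 -1; -0.04 0.85 0 0 0 -0.4 -1; -0.05 0.97 0 0 0 -0.5 -1; -0.05 0.97 0 0 0 -0.5 -1'; python3 -c "
from h import *
go(470,198,150,105)
for c in ('top','scene'):
  get_image(c)
  for t,p in dict(bottle_small=(475,198)).items():
    for d in outline_of(t,c)[:1]: print(c,t,d['confidence'],fit(c,t,*p,d['mask']))
"
```

```text
t: 16.25
ee_pos: [370.3, 158.3, 287.4]
orientation: [-0.411, 3.114, 0.0]
ft_force: [0.4, -0.5, 0.4]
width: 87.9
grasp_force: 0.0
shift [-0.533  0.063  0.687] turn [0.    0.001 0.001] now [370.3 158.3 287.4] az 105.0 q [ 0.37  0.02  2.04  0.    1.08 -1.46]
top bottle_small 0.45 (array([474.87398052, 199.70459509]), np.float64(0.8357142857142857))
scene bottle_small 0.72 (array([472.20703125, 200.50195312]), np.float64(0.8847457627118644))
```

```bash
python3 -m jog '-0.12 0.015 0.1 0 0 0 -1; -0.3 0.035 0.25 0 0 0 -1; -0.45 0.055 0.42 0 0 0 -1; -0.53 0.065 0.58 0 0 0 -1; -0.53 0.065 0.687 0 0 0 -1; -0.53 0.065 0.687 0 0 0 -1' | grep pos; python3 -m jog '0 0 0.1 0 0 0 -1; 0 0 0.23 0 0 0 -1; 0 0 0.36 0 0 0 -1; 0 0 0.47 0 0 0 -1; 0 0 0.54 0 0 0 -1; 0 0 0.54 0 0 0 -1'; python3 -c "
from h import *
go(470,198.5,40,105)"
```

```text
ee_pos: [467.2, 194.4, 147.2]
t: 17.65
ee_pos: [468.2, 195.7, 41.6]
orientation: [0.408, -3.113, 0.001]
ft_force: [-0.0, 0.6, -0.1]
width: 87.8
grasp_force: 0.0
shift [-0.012  0.011  0.008] turn [-0.    -0.003 -0.002] now [468.2 195.7  41.6] az 104.9 q [ 0.37  0.58  1.99 -0.    0.57 -1.46]
```

```bash
python3 -m jog '-0.012 0.013 0.008 0 0 0 -1; -0.012 0.013 0.008 0 0 0 -1; -0.012 0.013 0.008 0 0 0 0; -0.012 0.013 0.008 0 0 0 1; -0.012 0.013 0.008 0 0 0 1; -0.012 0.013 0.008 0 0 0 1; -0.012 0.013 0.008 0 0 0 1; -0.012 0.013 0.008 0 0 0 1'; python3 -m jog '0 0 0 0 0 0 1; 0 0 -0.02 0 0 0 1; 0 0 -0.08 0 0 0 1; 0 0 -0.2 0 0 0 1; 0 0 -0.4 0 0 0 1; 0.1 0 -0.65 0 0 0 1; 0.25 0 -0.9 0 0 0 1; 0.35 0 -1 0 0 0 1'; python3 -c "
from h import *
go(368,160,287,90)"
```

```text
t: 18.45
ee_pos: [470.3, 199.8, 40.4]
orientation: [0.411, -3.115, 0.0]
ft_force: [0.4, -0.3, 0.7]
width: 43.3
grasp_force: 0.0
t: 19.25
ee_pos: [402.6, 181.6, 243.8]
orientation: [-0.41, 3.111, 0.001]
ft_force: [-0.3, -0.4, -0.4]
width: 33.1
grasp_force: 29.8
shift [ 0.194 -0.06  -0.217] turn [0.002 0.007 0.501] now [402.6 181.6 243.8] az 105.0 q [ 0.4   0.14  2.02  0.    0.98 -1.44]
```

```bash
python3 -m jog '0.04 -0.015 -0.05 0 0 0.08 1; 0.1 -0.03 -0.12 0 0 0.25 1; 0.16 -0.05 -0.19 0 0 0.4 1; 0.19 -0.06 -0.217 0 0 0.5 1; 0.19 -0.06 -0.217 0 0 0.5 1'|grep pos; python3 -m jog '0 -0.1 0 0 0 0 1; 0 -0.25 0 0 0 0 1; 0 -0.42 0 0 0 0 1; 0 -0.6 0 0 0 0 1; 0 -0.78 0 0 0 0 1; 0 -0.92 0 0 0 0 1; 0 -1 0 0 0 0 1; 0 -1 0 0 0 0 1'; python3 -c "
from h import *
go(336,-155,287,90)
c='scene';I=get_image(c)
u=proj(c,get_obs()['ee_pos']).astype(int);print(u)
cv2.imwrite('pics/s5.png',cv2.resize(I[u[1]-60:u[1]+70,u[0]-80:u[0]+80,::-1],None,fx=4,fy=4))"
```

```text
ee_pos: [368.7, 159.9, 285.3]
t: 20.55
ee_pos: [369.3, -41.2, 283.8]
orientation: [-0.002, -3.142, 0.0]
ft_force: [-0.6, 0.6, -1.0]
width: 32.6
grasp_force: 29.8
shift [ 0.166 -0.569 -0.016] turn [-0.    -0.    -0.002] now [369.3 -41.2 283.8] az 89.9 q [-0.14 -0.03  2.1  -0.    1.07 -1.71]
[248 158]
```

View pics/s5.png

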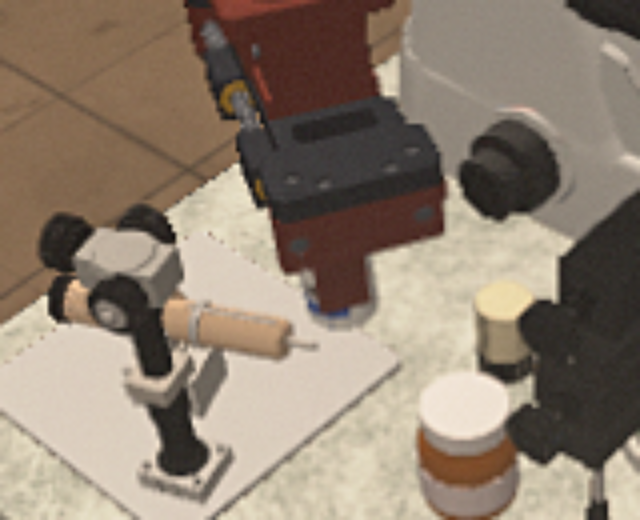

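```bash
python3 -m jog '0.02 -0.1 0 0 0 0 1; 0.07 -0.25 -0.01 0 0 0 1; 0.12 -0.4 -0.015 0 0 0 1; 0.155 -0.55 -0.015 0 0 0.1 1; 0.16 -0.7 -0.015 0 0 0.35 1; 0.155 -0.85 -0.015 0 0 0.6 1; 0.15 -0.96 -0.015 0 0 0.85 1; 0.15 -0.96 -0.015 0 0 1 1' |grep pos;  python3 -m jog '0 0 0 0 0 0.25 1; 0 0 0 0 0 0.5 1; 0 0 0 0 0 0.75 1; 0 0 0 0 0 1 1; 0 0 0 0 0 1 1' >/dev/null;  python3 -m jog '0 0 0 0 0 0.25 1; 0 0 0 0 0 0.5 1; 0 0 0 0 0 0.75 1; 0 0 0 0 0 1 1; 0 0 0 0 0 1 1'; python3 -c "
from h import *
go(470,-270,250,0)
for c in ('top','scene'):
  get_image(c)
  for t,p in dict(holder_narrow=(604,-259)).items():
    for d in outline_of(t,c)[:2]: print(c,t,d['confidence'],fit(c,t,*p,d['mask']))
"
```

```text
ee_pos: [340.2, -233.2, 286.8]
t: 22.4
ee_pos: [339.6, -231.3, 286.7]
orientation: [-2.217, -2.226, -0.0]
ft_force: [-0.3, 0.1, -0.3]
width: 33.2
grasp_force: 29.8
shift [-0.196  0.651  0.184] turn [-0.    -0.001  0.007] now [ 339.6 -231.3  286.7] az 0.2 q [-0.63  0.04  2.03  0.    1.08 -0.63]
top holder_narrow 0.67 (array([ 606.26844978, -258.80676985]), np.float64(0.8342105263157895))
scene holder_narrow 0.66 (array([ 605.92797852, -256.98425293]), np.float64(0.853887399463807))
```

```bash
python3 -m jog '-0.03 0.1 0 0 0 0 1; -0.08 0.27 0 0 0 0 1; -0.12 0.45 0 0 0 0 1; -0.14 0.63 0 0 0 0 1; -0.14 0.8 0 0 0 0 1; -0.13 0.93 0 0 0 0 1; -0.12 1 0 0 0 0 1; -0.12 1 0 0 0 0 1' |grep pos; python3 -m jog '0 0.1 0.05 0 0 0 1; 0 0.2 0.15 0 0 0 1; 0 0.3 0.3 0 0 0 1; 0 0.33 0.45 0 0 0 1; 0 0.33 0.6 0 0 0 1; 0 0.33 0.75 0 0 0 1; 0 0.33 0.83 0 0 0 1; 0 0.33 0.83 0 0 0 1'; python3 -c "
from h import *
go(605,-255,110,0)
c='scene'; I=get_image(c).copy(); p=get_obs()['ee_pos']
def ring(x,y,z,r,col):
    for b in np.linspace(0,6.28,60):
      u=proj(c,[x+r*np.cos(b),y+r*np.sin(b),z]); I[int(round(u[1])),int(round(u[0]))]=col
ring(605,-258.5,22,28,(255,0,0)); ring(605,-258.5,22,23,(255,0,0)); ring(p[0],p[1]-3.4,p[2]-41,17,(0,255,0))
cv2.imwrite('pics/s6.png',cv2.resize(I[210:330,320:460,::-1],None,fx=5,fy=5,interpolation=cv2.INTER_NEAREST))"
```

```text
ee_pos: [540.3, -255.3, 286.3]
t: 24.2
ee_pos: [603.0, -255.3, 118.7]
orientation: [-2.218, -2.219, 0.003]
ft_force: [-0.1, -0.3, -0.9]
width: 32.9
grasp_force: 29.8
shift [0.001 0.01  0.044] turn [-0.008 -0.004  0.001] now [ 603.  -255.3  118.7] az 0.0 q [-0.42  0.62  1.63 -0.    0.9  -0.42]
```

View pics/s6.png

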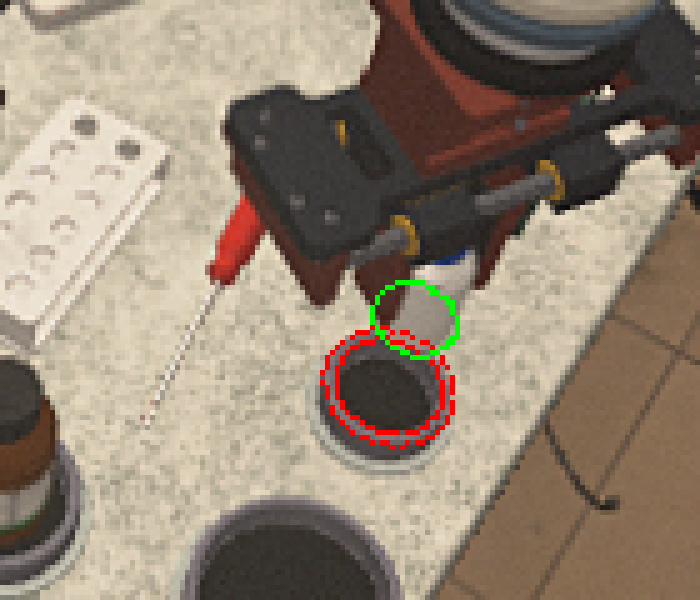

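```bash
python3 -m jog '0 0.01 0.04 0 0 0 1; 0 0.01 0.1 0 0 0 1; 0 0.01 0.17 0 0 0 1; 0 0.01 0.23 0 0 0 1; 0 0.01 0.28 0 0 0 1; 0 0.01 0.32 0 0 0 1; 0 0.01 0.335 0 0 0 1; 0 0.01 0.335 0 0 0 1'; python3 -m jog '0 0 0.005 0 0 0 1; 0 0 0.01 0 0 0 1; 0 0 0.01 0 0 0 1;  0 0 0.01 0 0 0 1'
```

```text
t: 25.05
ee_pos: [607.1, -255.6, 53.1]
orientation: [-2.22, -2.221, 0.001]
ft_force: [0.1, -0.8, -1.6]
width: 32.7
grasp_force: 29.8
t: 25.45
ee_pos: [607.5, -255.8, 52.1]
orientation: [2.221, 2.222, 0.0]
ft_force: [0.1, 0.7, -0.6]
width: 32.7
grasp_force: 29.8
```

```bash
python3 -m jog '0 -0.01 0.004 0 0 0 1; 0 -0.01 0.009 0 0 0 1; 0 -0.01 0.009 0 0 0 1'; python3 -m jog '0 0 0.004 0 0 0 1; 0 0 0.008 0 0 0 1; 0 0 0.008 0 0 0 1';python3 -m jog '0 0 0.004 0 0 0 1; 0 0 0.006 0 0 0 1; 0 0 0.006 0 0 0 1'
```

```text
t: 25.75
ee_pos: [605.2, -255.7, 49.8]
orientation: [-2.221, -2.222, 0.0]
ft_force: [-0.6, 0.3, -0.4]
width: 32.7
grasp_force: 29.8
t: 26.05
ee_pos: [605.3, -255.7, 48.2]
orientation: [-2.221, -2.222, 0.0]
ft_force: [0.5, 0.9, -0.6]
width: 33.0
grasp_force: 29.8
t: 26.35
ee_pos: [605.3, -255.7, 47.1]
orientation: [-2.221, -2.222, 0.0]
ft_force: [0.1, -0.7, -0.8]
width: 32.7
grasp_force: 29.8
```

```bash
python3 -m jog '0 0 0.003 0 0 0 1; 0 0 0.005 0 0 0 1; 0 0 0.005 0 0 0 1'; python3 -m jog '0 0 0.003 0 0 0 1; 0 0 0.005 0 0 0 1; 0 0 0.005 0 0 0 1'
```

```text
t: 26.65
ee_pos: [605.4, -255.9, 46.5]
orientation: [2.221, 2.222, 0.0]
ft_force: [-0.9, -0.3, 3.7]
width: 32.8
grasp_force: 29.8
t: 26.95
ee_pos: [605.5, -256.0, 46.5]
orientation: [2.22, 2.222, -0.0]
ft_force: [-3.1, 0.1, 11.6]
width: 32.8
grasp_force: 30.0
```

```bash
python3 -m jog '0 0 -0.004 0 0 0 1; 0 0 -0.004 0 0 0 1; 0 0 -0.004 0 0 0 -0.4; 0 0 -0.004 0 0 0 -0.4; 0 0 -0.004 0 0 0 -0.4; 0 0 -0.004 0 0 0 -0.4; 0 0 -0.004 0 0 0 -0.4'; python3 -m jog '0 0 -0.05 0 0 0 -0.4; 0 0 -0.15 0 0 0 -0.5; 0 0 -0.35 0 0 0 -0.7; 0 0 -0.6 0 0 0 -1; 0 0 -0.85 0 0 0 -1; 0 0 -1 0 0 0 -1; 0 0 -1 0 0 0 -1'; python3 -m jog '0 -0.15 -0.2 0 0 0 -1; 0 -0.4 -0.22 0 0 0 -1; 0 -0.65 -0.22 0 0 0 -1; 0 -0.85 -0.22 0 0 0 -1; 0 -1 -0.22 0 0 0 -1; 0 -1 -0.22 0 0 0 -1'; python3 -c "
from h import *
go(340,-237,287,0)
c='scene'
I=get_image(c)
for d in outline_of('bottle_small',c)[:1]: print(c,d['confidence'],fit(c,'bottle_small',605,-258,d['mask'],6))
cv2.imwrite('pics/s7.png',cv2.resize(I[230:360,260:440,::-1],None,fx=3,fy=3))"
```

```text
t: 27.65
ee_pos: [605.3, -255.6, 45.7]
orientation: [-2.221, -2.222, 0.0]
ft_force: [-0.7, 0.0, -0.3]
width: 61.0
grasp_force: 0.0
t: 28.35
ee_pos: [607.9, -256.9, 252.7]
orientation: [2.214, 2.215, 0.006]
ft_force: [0.9, -0.7, -0.0]
width: 87.7
grasp_force: 0.0
t: 28.95
ee_pos: [401.6, -255.0, 289.3]
orientation: [-2.221, -2.218, 0.001]
ft_force: [0.1, -1.0, -0.7]
width: 88.0
grasp_force: 0.0
shift [ 0.089 -0.308  0.012] turn [-0.005 -0.002 -0.002] now [ 401.6 -255.   289.3] az -0.1 q [-0.59  0.14  1.9  -0.    1.1  -0.59]
scene 0.9 (array([ 607.49382782, -256.41818619]), np.float64(0.8774038461538461))
```

View pics/s7.png

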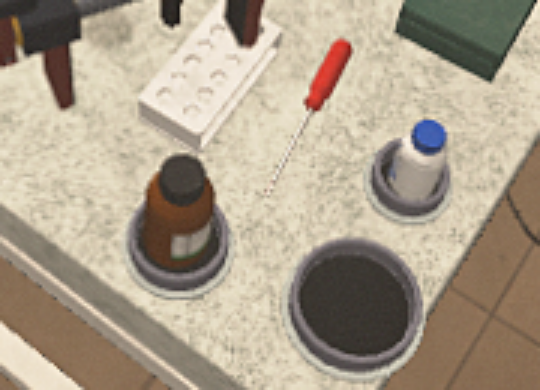

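```bash
python3 -c "
from h import *
np.set_printoptions(precision=0,suppress=True)
t=lambda x,y:(180+x/3,130+y/3)
for n,p in dict(knobL=(395,145),knob2=(415,190),cornL=(450,205),corn=(465,240),rod=(495,265),stageNear=(575,200),stageR=(597,187),jar=(363,258)).items():
  print(n,[pix2z('top',t(*p),z)[:2] for z in (80,150,250,350)])
"; python3 -m jog '0.09 -0.1 0 0 0 0 -1; 0.09 -0.3 0 0 0 0 -1; 0.09 -0.3 0 0 0 -0.25 -1; 0.09 -0.3 0 0 0 -0.5 -1; 0.09 -0.3 0 0 0 -0.75 -1; 0.09 -0.3 0 0 0 -1 -1; 0.09 -0.3 0 0 0 -1 -1' | grep pos;  python3 -m jog '0 0 0 0 0 -0.28 -1; 0 0 0 0 0 -0.56 -1; 0 0 0 0 0 -0.84 -1; 0 0 0 0 0 -1 -1; 0 0 0 0 0 -1 -1' |grep pos ; python3 -m jog '0 0 0 0 0 -0.28 -1; 0 0 0 0 0 -0.56 -1; 0 0 0 0 0 -0.84 -1; 0 0 0 0 0 -1 -1; 0 0 0 0 0 -1 -1' | grep pos; python3 -m jog '0 0.25 0 0 0 0 -1; 0 0.5 0 0 0 0 -1; -0.05 0.75 0 0 0 0 -1; -0.1 1 0 0 0 0 -1; -0.1 1 0 0 0 0 -1'
```

```text
knobL [array([557., -11.]), array([550., -12.]), array([541., -13.]), array([531., -15.])]
knob2 [array([513., -31.]), array([509., -31.]), array([503., -30.]), array([497., -30.])]
cornL [array([498., -65.]), array([495., -63.]), array([491., -59.]), array([486., -56.])]
corn [array([465., -79.]), array([463., -76.]), array([461., -72.]), array([460., -67.])]
rod [array([ 441., -108.]), array([ 441., -104.]), array([441., -97.]), array([441., -90.])]
stageNear [array([ 504., -186.]), array([ 500., -177.]), array([ 495., -164.]), array([ 490., -150.])]
stageR [array([ 516., -208.]), array([ 512., -197.]), array([ 506., -182.]), array([ 500., -167.])]
jar [array([447.,  19.]), array([447.,  17.]), array([446.,  13.]), array([446.,   9.])]
ee_pos: [346.4, -238.0, 289.8]
ee_pos: [346.0, -237.9, 289.8]
ee_pos: [345.7, -237.9, 289.9]
t: 31.25
ee_pos: [366.0, -33.0, 290.2]
orientation: [-0.004, 3.141, 0.002]
ft_force: [-0.2, -1.1, -0.1]
width: 87.9
grasp_force: 0.0
```

```bash
python3 -m jog '0 0.2 0 0 0 0 -1; 0 0.4 0 0 0 0.1 -1; 0 0.5 0 0 0 0.3 -1; 0 0.5 0 0 0 0.55 -1; 0 0.5 0 0 0 0.75 -1;  0 0.5 0 0 0 0.75 -1' | grep pos; python3 -m jog '0 0 0 0 0 0.25 -1; 0 0 0 0 0 0.5 -1; 0 0 0 0 0 0.75 -1; 0 0 0 0 0 0.75 -1'; python3 -c "
from h import *
for c in ('top','scene'):
  get_image(c)
  for d in outline_of('jar_wide',c)[:1]: print(c,d['confidence'],fit(c,'jar_wide',447,21,d['mask']))
go(447,21,200,45)"
```

```text
ee_pos: [365.4, 61.9, 289.9]
t: 32.25
ee_pos: [365.4, 61.6, 290.0]
orientation: [1.204, 2.902, -0.0]
ft_force: [0.3, -0.2, -0.3]
width: 87.5
grasp_force: 0.0
top 0.75 (array([446.95862222,  21.06407148]), np.float64(0.9513513513513514))
scene 0.88 (array([448.63263702,  23.79108047]), np.float64(0.9179431072210066))
shift [-0.434  0.143  0.45 ] turn [-0.     0.     0.005] now [365.3  61.9 290. ] az 45.2 q [ 0.14 -0.04  2.1  -0.    1.09 -0.65]
```

Jar is at about (448, 22). I'll move above it and then down.

```bash
python3 -m jog '-0.1 0.04 0 0 0 0 -1; -0.25 0.08 0.05 0 0 0 -1; -0.37 0.12 0.2 0 0 0 -1; -0.434 0.147 0.35 0 0 0 -1; -0.434 0.147 0.45 0 0 0 -1; -0.434 0.147 0.6 0 0 0 -1; -0.434 0.147 0.7 0 0 0 -1; -0.434 0.147 0.7 0 0 0 -1'; python3 -c "
from h import *
go(448,22,39,45)
cv2.imwrite('pics/s8.png',cv2.resize(get_image('scene')[120:260,200:400,::-1],None,fx=3.5,fy=3.5))"
```

```text
t: 33.25
ee_pos: [445.6, 21.4, 147.7]
orientation: [-1.198, -2.899, 0.003]
ft_force: [0.8, 0.3, -0.3]
width: 87.7
grasp_force: 0.0
shift [-0.009  0.013  0.544] turn [-0.007 -0.007  0.004] now [445.6  21.4 147.7] az 45.1 q [ 0.02  0.32  2.08 -0.    0.75 -0.77]
```

View pics/s8.png

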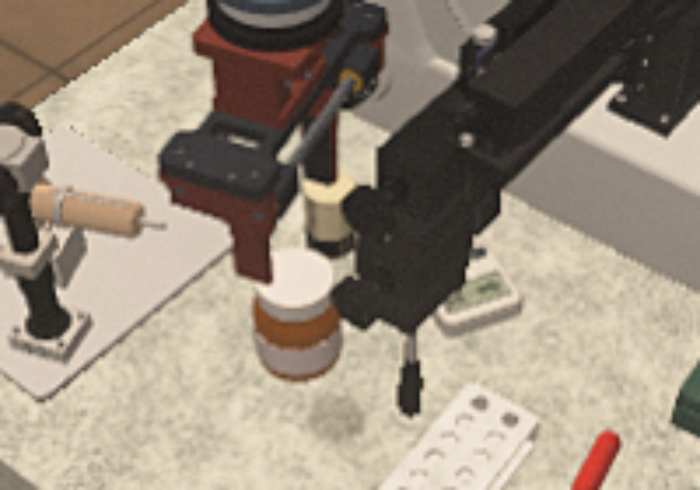

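```bash
python3 -m jog '-0.009 0.013 0.08 0 0 0 -1; -0.009 0.013 0.2 0 0 0 -1; -0.009 0.013 0.32 0 0 0 -1; -0.009 0.013 0.43 0 0 0 -1; -0.009 0.013 0.51 0 0 0 -1; -0.009 0.013 0.545 0 0 0 -1; -0.009 0.013 0.545 0 0 0 -1'; python3 -m jog '0 0 0 0 0 0 0; 0 0 0 0 0 0 1; 0 0 0 0 0 0 1; 0 0 0 0 0 0 1; 0 0 0 0 0 0 1; 0 0 0 0 0 0 1'
```

```text
t: 34.0
ee_pos: [450.9, 22.2, 41.2]
orientation: [1.201, 2.903, 0.0]
ft_force: [-0.7, -0.3, -0.3]
width: 88.1
grasp_force: 0.0
t: 34.6
ee_pos: [450.5, 22.1, 41.6]
orientation: [1.201, 2.903, 0.0]
ft_force: [-1.5, -0.6, 7.8]
width: 61.4
grasp_force: 30.0
```

```bash
python3 -m jog '0 0 -0.04 0 0 0 1; 0 0 -0.12 0 0 0 1; 0 0 -0.25 0 0 0 1; 0 0 -0.42 0 0 0 1; 0 0 -0.6 0 0 0 1; 0.08 -0.03 -0.8 0 0 0 1; 0.2 -0.07 -0.95 0 0 0 1; 0.3 -0.1 -1 0 0 0 1'; python3 -m jog '0.03 -0.01 -0.08 0 0 -0.1 1; 0.1 -0.03 -0.16 0 0 -0.3 1; 0.14 -0.04 -0.23 0 0 -0.5 1; 0.14 -0.04 -0.23 0 0 -0.7 1; 0.14 -0.04 -0.23 0 0 -0.75 1; 0.14 -0.04 -0.23 0 0 -0.75 1'; python3 -c "
from h import *
go(365,40,290,90)"
```

```text
t: 35.4
ee_pos: [394.1, 50.8, 244.1]
orientation: [1.2, 2.899, 0.004]
ft_force: [0.0, 1.0, -2.2]
width: 61.7
grasp_force: 30.0
t: 36.0
ee_pos: [368.1, 64.5, 287.0]
orientation: [-0.614, -3.081, 0.0]
ft_force: [1.2, 0.1, -2.5]
width: 61.4
grasp_force: 30.0
shift [-0.033 -0.119 -0.015] turn [-0.    -0.    -0.752] now [368.1  64.5 287. ] az 67.4 q [ 0.14 -0.03  2.09  0.    1.08 -1.04]
```

```bash
python3 -m jog '0 0 0 0 0 -0.2 1; 0 0 0 0 0 -0.45 1; 0 0 0 0 0 -0.7 1; 0 0 0 0 0 -0.752 1; 0 0 0 0 0 -0.752 1'|grep pos; python3 -m jog '0 -0.08 0 0 0 0 1; 0.01 -0.2 0 0 0 0 1; 0.02 -0.37 0 0 0 0 1; 0.03 -0.55 0 0 0 0 1; 0.05 -0.73 0 0 0 0 1; 0.07 -0.88 0 0 0 0 1; 0.09 -1 0 0 0 0 1; 0.09 -1 0 0 0 0 1'|grep pos; python3 -c "
from h import *
go(336,-155,290,90); go(340,-237,290,90)"
```

```text
ee_pos: [368.3, 64.5, 286.7]
ee_pos: [350.4, -137.6, 286.9]
shift [ 0.072 -0.088 -0.015] turn [-0.001 -0.    -0.01 ] now [ 350.4 -137.6  286.9] az 89.7 q [-0.41 -0.03  2.09 -0.    1.08 -1.97]
shift [ 0.05  -0.497 -0.015] turn [-0.001 -0.    -0.01 ] now [ 350.4 -137.6  286.9] az 89.7 q [-0.41 -0.03  2.09 -0.    1.08 -1.97]
```

```bash
python3 -m jog '0.03 -0.08 0 0 0 0 1; 0.05 -0.2 0 0 0 0.05 1; 0.05 -0.35 0 0 0 0.2 1; 0.05 -0.46 0 0 0 0.45 1; 0.05 -0.5 0 0 0 0.7 1; 0.05 -0.5 0 0 0 0.9 1; 0.05 -0.5 0 0 0 1 1; 0.05 -0.5 0 0 0 1 1'|grep pos; python3 -m jog '0 0 0 0 0 0.2 1; 0 0 0 0 0 0.45 1; 0 0 0 0 0 0.7 1; 0 0 0 0 0 0.9 1; 0 0 0 0 0 1 1; 0 0 0 0 0 1 1'|grep pos; python3 -m jog '0 0 0 0 0 0.2 1; 0 0 0 0 0 0.45 1; 0 0 0 0 0 0.7 1; 0 0 0 0 0 0.9 1; 0 0 0 0 0 1 1; 0 0 0 0 0 1 1'; python3 -c "
from h import *
go(521,-327,130,0)
for c in ('top','scene'):
  get_image(c)
  for d in outline_of('holder_wide',c)[:1]: print(c,d['confidence'],fit(c,'holder_wide',521,-327,d['mask']))"
```

```text
ee_pos: [341.0, -235.0, 286.7]
ee_pos: [341.0, -235.0, 286.9]
t: 39.3
ee_pos: [341.0, -235.2, 286.9]
orientation: [-2.218, -2.224, -0.0]
ft_force: [-0.2, 0.5, -2.1]
width: 61.6
grasp_force: 30.0
shift [-0.462  0.899  0.785] turn [-0.    -0.     0.005] now [ 341.  -235.2  286.9] az 0.2 q [-0.63  0.04  2.02  0.    1.08 -0.64]
top 0.76 (array([ 520.80180275, -326.03059191]), np.float64(0.9503030303030303))
scene 0.62 (array([ 522.16959763, -326.12193394]), np.float64(0.9465128474043))
```

```bash
python3 -m jog '-0.04 0.08 0 0 0 0 1; -0.12 0.23 0 0 0 0 1; -0.21 0.4 0 0 0 0 1; -0.3 0.58 0.05 0 0 0 1; -0.38 0.74 0.15 0 0 0 1; -0.44 0.86 0.3 0 0 0 1; -0.465 0.9 0.45 0 0 0 1; -0.465 0.9 0.5 0 0 0 1'|grep pos; python3 -m jog '0 0 0.05 0 0 0 1; 0 0 0.15 0 0 0 1; 0 0 0.25 0 0 0 1; 0 0 0.28 0 0 0 1; 0 0 0.28 0 0 0 1';  python3 -c "
from h import *
go(521,-328,54,0)
c='scene'; I=get_image(c).copy(); p=get_obs()['ee_pos']
def ring(x,y,z,r,col):
    for b in np.linspace(0,6.28,80):
      u=proj(c,[x+r*np.cos(b),y+r*np.sin(b),z]); I[int(round(u[1])),int(round(u[0]))]=col
ring(521,-327,22,44,(255,0,0)); ring(521,-327,22,39,(255,0,0)); ring(p[0],p[1]+1.8,p[2]-41,31,(0,255,0))
cv2.imwrite('pics/s9.png',cv2.resize(I[230:370,290:450,::-1],None,fx=4,fy=4,interpolation=cv2.INTER_NEAREST))"
```

```text
ee_pos: [520.5, -327.7, 183.4]
t: 40.8
ee_pos: [520.5, -328.0, 131.2]
orientation: [-2.219, -2.223, 0.0]
ft_force: [0.3, -0.1, -2.3]
width: 61.4
grasp_force: 30.0
shift [-0.     0.003  0.386] turn [-0.001 -0.001  0.003] now [ 520.5 -328.   131.2] az 0.1 q [-0.58  0.55  1.72 -0.    0.87 -0.58]
```

View pics/s9.png

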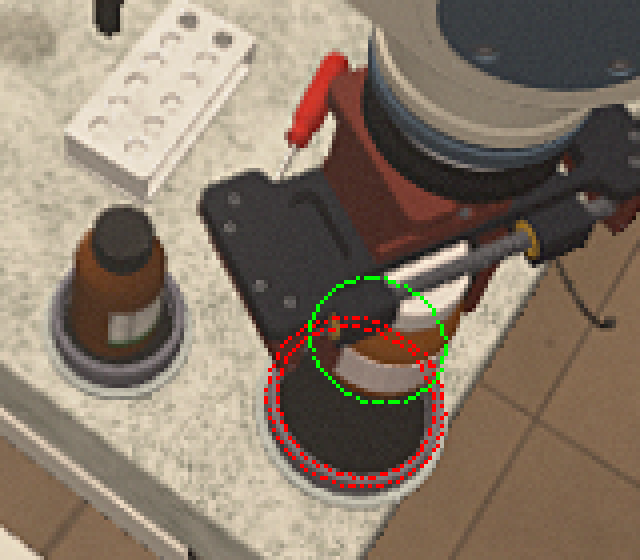

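```bash
python3 -m jog '0 0.003 0.06 0 0 0 1; 0 0.003 0.14 0 0 0 1; 0 0.003 0.22 0 0 0 1; 0 0.003 0.3 0 0 0 1; 0 0.003 0.36 0 0 0 1; 0 0.003 0.39 0 0 0 1; 0 0.003 0.4 0 0 0 1; 0 0.003 0.4 0 0 0 1'; python3 -m jog '0 0 0.005 0 0 0 1; 0 0 0.01 0 0 0 1; 0 0 0.01 0 0 0 1'; python3 -m jog '0 0 0.003 0 0 0 1; 0 0 0.006 0 0 0 1; 0 0 0.006 0 0 0 1'
```

```text
t: 41.65
ee_pos: [521.7, -328.2, 50.8]
orientation: [-2.22, -2.223, 0.0]
ft_force: [0.4, -0.8, -1.4]
width: 61.6
grasp_force: 30.0
t: 41.95
ee_pos: [521.8, -328.3, 49.4]
orientation: [2.219, 2.223, 0.0]
ft_force: [-0.5, 0.5, -2.8]
width: 61.6
grasp_force: 30.0
t: 42.25
ee_pos: [521.6, -328.2, 47.8]
orientation: [2.22, 2.223, -0.0]
ft_force: [-0.3, 0.3, -2.4]
width: 61.4
grasp_force: 30.0
```

```bash
python3 -m jog '0 0 0.003 0 0 0 1; 0 0 0.004 0 0 0 1; 0 0 0.004 0 0 0 1'; python3 -m jog '0 0 0.002 0 0 0 1; 0 0 0.003 0 0 0 1; 0 0 0.003 0 0 0 1'
```

```text
t: 42.55
ee_pos: [521.7, -328.2, 47.6]
orientation: [2.22, 2.223, -0.0]
ft_force: [-1.9, 1.3, 5.1]
width: 61.6
grasp_force: 30.0
t: 42.85
ee_pos: [521.7, -328.2, 47.6]
orientation: [2.22, 2.223, -0.0]
ft_force: [-3.6, 2.2, 11.7]
width: 61.4
grasp_force: 30.0
```

```bash
python3 -m jog '0 0 -0.004 0 0 0 1; 0 0 -0.004 0 0 0 1; 0 0 -0.004 0 0 0 -1; 0 0 -0.004 0 0 0 -1; 0 0 -0.004 0 0 0 -1; 0 0 -0.004 0 0 0 -1; 0 0 -0.004 0 0 0 -1'; python3 -m jog '0 0 -0.05 0 0 0 -1; 0 0 -0.15 0 0 0 -1; 0 0 -0.35 0 0 0 -1; 0 0 -0.6 0 0 0 -1; 0 0 -0.85 0 0 0 -1; 0 0 -1 0 0 0 -1; 0 0 -1 0 0 0 -1'; python3 -m jog '0.1 -0.2 -0.2 0 0 0 -1; 0.2 -0.4 -0.2 0 0 0 -1; 0.3 -0.65 -0.2 0 0 0 -1; 0.4 -0.8 -0.2 0 0 0 -1; 0.4 -0.8 -0.2 0 0 0 -1'; python3 -c "
from h import *
print(get_obs()['ee_pos'])
I=get_image('scene')
print([fit('scene','lens_can',505,115,d['mask']) for d in outline_of('lens_can','scene')[:2]])
cv2.imwrite('pics/s10.png',cv2.resize(I[130:370,200:450,::-1],None,fx=2.4,fy=2.4))"
```

```text
t: 43.55
ee_pos: [521.6, -328.2, 47.0]
orientation: [-2.22, -2.223, 0.0]
ft_force: [0.8, 0.2, -0.2]
width: 88.0
grasp_force: 0.0
t: 44.25
ee_pos: [524.0, -329.7, 253.5]
orientation: [2.213, 2.216, 0.003]
ft_force: [-0.0, -0.2, 0.7]
width: 87.5
grasp_force: 0.0
t: 44.75
ee_pos: [356.6, -245.3, 286.0]
orientation: [-2.217, -2.219, 0.001]
ft_force: [0.5, -0.4, 0.5]
width: 87.6
grasp_force: 0.0
[ 356.63292016 -245.30146367  285.96213722]
[]
```

View pics/s10.png

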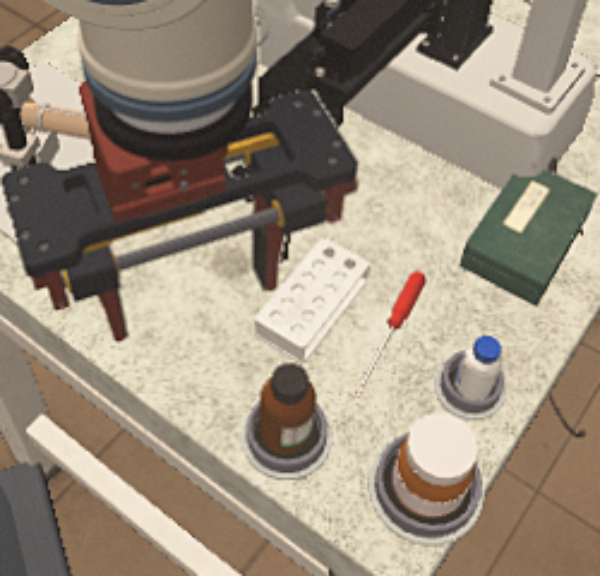

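All three bottles stand upright in their holders: tall at crop (287,410), small at (482,370), jar at (437,465). The arm is clear of them, so I'll check the can with the top camera and hand in.

```bash
python3 -c "
from h import *
get_image('top')
print([(d['confidence'],fit('top','lens_can',505,115,d['mask'])) for d in outline_of('lens_can','top')[:2]])
print(close_job())"
```

```text
[(0.5, (array([502.78125, 112.4375 ]), np.float64(0.7553191489361702)))]
the job is handed in; nothing more can be done
None
```

All three bottles stand upright on the floors of their matching ring holders; the can is where it was, within camera accuracy (a few mm), and I've handed the job in after about 45 s of robot time.

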